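Seat the bar in the clamping jig and run its wing nut down

TASK

Get the flat steel bar clamped in the jig: push the bar along its channel by its protruding end until it butts against the end stop, then tighten the wing nut clockwise (seen from above) until it will turn no further, stroking its wings round with the fingertips, one stroke after another. Nothing is to be gripped or lifted - do not reach astride the nut with the fingers - and the V-block, hex key and oil bottle nearby stay where they are.

Things in the scene. Friction and masses are not known exactly. Their poses are not given: they have to be found in the camera images.
- jig: Fixed aluminium clamping jig; origin under it at desk height; its x points away from the robot within 0.3 rad. Base plate x -70 to +70, y -105 to +90, 12 mm thick. Channel along y at x = -42, 13 mm wide, rail tops 17.5 mm above the desk. Stud at x = +8, y = 0, 14 mm thick, top at 60. Behind, an upright angle plate: front face at x = +62, y -65 to +65, top at 73.5.
- strap: Dark flat clamp strap across the bar, on the jig's stud: 104 mm along the jig's x (jig x = -58 to +46), 30 mm wide, 10 mm thick; origin under it on the jig's y = 0 line. It sinks with the nut by 2.1 mm in all; its top is 32 mm above the desk loose, 30 mm tight, when it bears on the bar.
- bar: Loose flat steel bar 220 x 10 x 8 mm in the channel under the strap, underside 12 mm above the desk, 0.14 kg. Origin: centre of its underside; its y is its length, parallel to the jig's y. It starts 20 to 45 mm short of the stop and slides freely; its -y end sticks out past the plate by 60 to 85 mm (40 mm when home). Home: origin at jig x = -42, y = -35.
- bar_push_end (a point): Middle of the end face of the bar that sticks out (-y end), 16 mm above the desk. Push here toward the jig's +y.
- end_stop (a point): Point on the face of the dark end stop block (top 32 mm above the desk) that the bar's other end must meet: jig x = -42, y = +75, 16 mm above the desk.
- wing_nut (a joint): Angle of the wing nut in rad: grows as it is turned clockwise seen from above; starts between 0 and 1.5, and a hard stop at 6.6 is fully tight. It stays where it is left (friction 0.06 N m, about 2 N at the wing). At 0 its wings lie along the jig's x.
- nut_axis (a point): On the steel wing nut's axis half way up its wings, 60 mm above the desk loose, 58 mm tight; turns with the nut, x axis along the wings. Two opposite upright wings, 8 mm thick, 8 to 44 mm out from the axis, 12 mm below to 12 mm above this point. Hub radius 15 mm at the foot, 12 mm above, its top 10 mm below this point. 16 mm free between wings and strap.
- wing_tip (a point): Outer end of one of the two wings, half way up it, 44 mm from the axis.
- v_block: Steel V-block 40 x 40 x 30 mm standing on the desk in front of the jig; leave alone. Origin: centre of its underside.
- hex_key: Small dark hex key 24 x 72 x 4 mm lying on the desk; leave alone. Origin: centre of its underside.
- oil_bottle: Small oil bottle with a pointed cap, 41 x 40 x 118 mm, standing on the desk beyond the jig's right end; leave alone. Origin: centre of its underside.

How it is judged:
By the outcome, as a careful person would: the job done as asked, in the order asked, and still so for the second after the job is handed in, with the robot touching nothing.
It also fails if it takes over 58 s, if anything falls off the work surface, if the arm or the gripper's body presses on something with over 40 N, if the wrist force passes 120 N, or if a joint passes its speed limit or range.

ROBOT

A 7-joint arm with a two-finger parallel gripper is mounted at the origin on a cart in front of the work surface, level with it; the furniture and walls round the work are solid. World frame = base frame: x ahead of the robot, y to its left, z up, the work surface at z = 0. Lengths are in mm, angles in degrees, forces in N, time in s.
With the tool pointing down it reaches from about 400 to 850 mm from the base axis. Payload 4.5 kg.
Tool frame: the origin (TCP) lies midway between the tips of the shut fingers; the grasp point (between the pads) lies 19 mm behind it; z points along the fingers, y is the line along which they close (so a half turn about z gives the same grasp; the last joint's range is limited). The gripper opens to 85 mm and grips with 20 to 120 N. Pads are 22 mm wide; open, the fingers measure 114 mm over their backs; the gripper's body (76 mm by 85 mm) begins 54 mm behind the grasp point. The pads swing forward as they close: fully open they stand 13 mm farther back than shut.
Start: joints at [69.488, 39.483, -11.15, 89.685, 9.013, 51.709, -12.324], TCP at [238.688, -577.652, 231.317] pointing down, gripper open.
Joint ranges: [-172.22, 172.22], [-26.19, 119.32], [-84.43, 86.54], [7.71, 146.69], [-57.33, 237.33], [2.42, 119.75], [-152.13, 152.13]. Speed limits (degrees/s): [147.25, 147.25, 180, 180, 180, 180, 180].

INTERFACE

Orientations are given as a 3x3 rotation matrix whose columns are the frame's x, y, z axes.
In Python, from bench import r, get_image, camera_model, ticket gives the robot as it stands.
- The arm moves only by the tool jog_arm, never from a script. Its arguments are lists of equal length, an entry for each row: "travel": the shift along the tool's x, y, z in units of 40 mm (1.0 is 40 mm), a list of three; "twist": the turn, a rotation vector about the tool's x, y, z in units of 5 degrees (1.0 is 5 degrees), a list of three. A call has 1 to 20 rows; each row shifts and turns the commanded pose from where the row before left it, along the tool's axes as they then stand; what a row does not reach is not made up. A row lasts 1/10 s, in which the tool goes at most 50 mm and 8.59 degrees, less where a joint would pass 70% of its speed; a pose out of reach is approached as far as the arm can. A call is refused whole if a number of a shift passes 1 or a number of a turn 1, either way. A call with a gripper value outside its range is refused whole. "grip" is the closure, from 0 (fully open) to 1 (shut), set as the call begins (left out, the last holds). The fingers move at their own pace and stop on an object; the grip force is fixed at half the most. Time passes only in rows, so rows that do not move let the fingers close. It gives the time, the measured TCP pose, the force, the opening and the grip force at its end, in the units of the state.
- r.state(): the state, without advancing time (a new reading comes with each control period).
- get_image(name): name is "scene" or "top" or "wrist"; returns (picture, depth): 400x640x3 uint8, red, green, blue; 400x640 float32, mm along the optical axis (not along the pixel's ray), 0 where there is no reading.
- camera_model(name): a dict with "K" (3x3 intrinsics, pixels), "k1" (the pictures are not rectified: a ray, as slopes to the right and down, at radius r is drawn at 1 + k1 r^2 times it, then the intrinsics apply), "R" (3x3) and "t" (3): a world point X has camera coordinates R X + t. Camera axes: x right, y down, z forward; pixel columns grow to the right and rows downward; lengths in mm; the calibration is good to about 2 mm. A picture is of the moment at which its call begins: read the wrist's pose just before it. camera_model takes no time and is no camera call; for the wrist camera it gives the pose at the moment of the call.
- ticket.close_job(): hands the job in; it is judged then, once.
The state is a dict: "t": time; "joint_pos": joint angles; "joint_vel": joint speeds; "tau": joint torques, N m; "position": TCP position; "tcp_rot": TCP orientation; "wrist_force": force on the tool from outside, world axes, zero at the start; "moment": the same for the moment, N m; "grip_width": opening from 0.0 (shut) to 1.0 (fully open); "gripper_force": force on a finger pad.
Only numpy, scipy, OpenCV 4.12 (cv2) and the standard library are available. Lean on these libraries where they do the work, as an engineer would, in place of code of your own. Each camera call takes 0.05 s, during which the arm holds its last target. There are 200 camera calls.

## Working session

There is one attempt and no reset: what is moved stays moved. The work goes in short steps, Python scripts to look and compute and a tool call to move; the robot and the scene stay as the last step left them, time stands still between calls to the robot, and variables do not carry over. Pictures are saved under pics/ and viewed, at most 10 in all, crops included, and the job is handed in when it is done.

Besides the shell and the picture viewer there is one more tool, called after "Call:" by a JSON object that holds its "op" and its "data", one argument or row to a line. jog_arm: Moves the arm, as the interface text tells. Its arguments: {"type":"object","properties":{"travel":{"type":"array"},"twist":{"type":"array"},"grip":{"type":"number"}},"required":["travel","twist"]}

```bash
mkdir -p pics; ls; cat > h.py <<'E'
import numpy as np, cv2
from bench import r, get_image, camera_model, ticket
def grab(n):
    m=camera_model(n); p,d=get_image(n); return p,d,m
def world(m,d,u,v,z=None):
    K=np.array(m["K"]);R=np.array(m["R"]);t=np.array(m["t"])
    a=np.stack([(np.asarray(u,float)-K[0,2])/K[0,0],(np.asarray(v,float)-K[1,2])/K[1,1]],-1)
    q=a.copy()
    for _ in range(10): q=a/(1+m["k1"]*(q**2).sum(-1,keepdims=True))
    c=np.concatenate([q,np.ones(q.shape[:-1]+(1,))],-1)
    D=d[np.asarray(v,int),np.asarray(u,int)][...,None]
    return (c*D-t)@R
def cloud(m,d):
    v,u=np.mgrid[:400,:640]; return world(m,d,u,v)
E
python3 - <<'E'
from h import *
for n in("top","scene"):
    p,d,m=grab(n); cv2.imwrite(f"pics/{n}0.png",p[...,::-1]); np.savez(f"{n}0.npz",c=cloud(m,d),d=d,p=p)
    print(n,-np.array(m["R"]).T@m["t"])
s=r.state();print(s["t"],s["position"],s["tcp_rot"],s["grip_width"])
E
```

```text
pics
top [497.54786319 -45.77290482 915.32746136]
scene [145.77502721 320.97997955 689.49984343]
0.1 [ 238.38572244 -577.1147365   230.54732069] [[ 9.24211523e-01  3.81880252e-01 -7.30053545e-04]
 [ 3.81880938e-01 -9.24210282e-01  1.51764603e-03]
 [-9.51639448e-05 -1.68141948e-03 -9.99998582e-01]] 0.9982053123609733
```

View pics/top0.png

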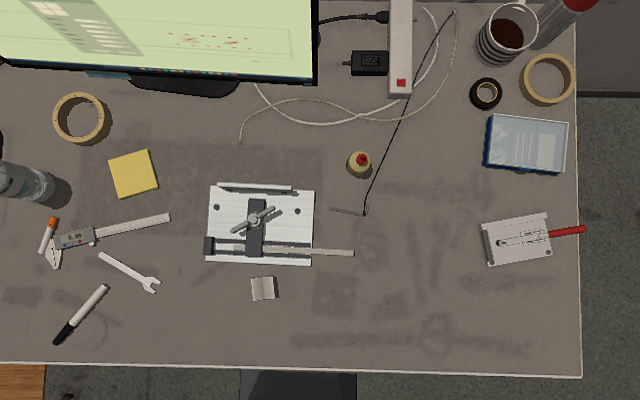

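View pics/scene0.png

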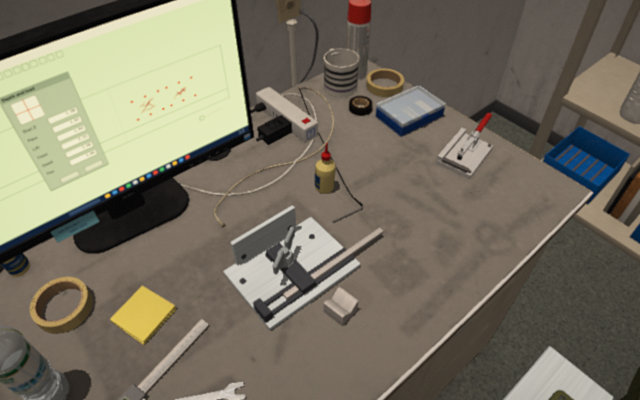

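The top view shows the jig at about (260,225), the bar's free end at (354,253), and the nut at (253,219) with wings running from (230,232) to (280,207). The V-block is at (263,288), the hex key at (350,210) and the bottle at (359,163).

```bash
python3 - <<'E'
from h import *
z=np.load("top0.npz");c=z["c"];p=z["p"].astype(int)
H=c[...,2]
roi=np.zeros((400,640),bool);roi[175:310,195:375]=1
def pts(lo,hi,b=roi): 
    return c[b&(H>lo)&(H<hi)]
# angle plate top, wings
pl=roi.copy();pl[200:]=0
a=pts(66,80,pl);print("plate top",len(a),cv2.minAreaRect(a[:,:2].astype(np.float32)))
w=roi.copy();w[:200]=0
a=pts(55,85,w);print("wing",len(a),cv2.minAreaRect(a[:,:2].astype(np.float32)),a[:,2].max())
b=pts(5,15);print("base",len(b),cv2.minAreaRect(b[:,:2].astype(np.float32)))
e=roi.copy();e[:,:318]=0;e[:240]=0
a=pts(10,30,e);print("bar end",len(a),cv2.minAreaRect(a[:,:2].astype(np.float32)),np.median(a[:,2]))
print(cv2.boxPoints(cv2.minAreaRect(a[:,:2].astype(np.float32))))
v=roi.copy();v[:272]=0
a=pts(15,40,v);print("v",cv2.minAreaRect(a[:,:2].astype(np.float32)))
for n,(u,vv) in dict(c1=(207,263),c2=(313,265),c3=(314,191),c4=(211,186),w1=(231,232),w2=(280,208),barend=(354,253),hex=(333,209),hex2=(365,214),bot=(359,162),strap=(255,252)).items(): print(n,c[vv,u].round(1))
cv2.imwrite("pics/crop.png",cv2.resize(z["p"][175:310,195:375,::-1],None,fx=4.4,fy=4.4,interpolation=cv2.INTER_CUBIC))
E
```

```text
plate top 365 ((594.9934692382812, 64.53675079345703), (128.48849487304688, 8.516596794128418), 88.45866394042969)
wing 268 ((537.5679931640625, 66.686767578125), (13.561307907104492, 86.6956787109375), 34.10266876220703) 75.57887458524381
base 5275 ((501.37347412109375, 1.6562347412109375), (241.6320343017578, 315.60321044921875), 2.5345308780670166)
bar end 200 ((483.18902587890625, -81.04377746582031), (64.17793273925781, 9.950601577758789), 88.50018310546875) 19.739941442462353
[[ 477.37555  -112.99153 ]
 [ 487.32275  -113.25197 ]
 [ 489.0025    -49.096024]
 [ 479.0553    -48.835587]]
v ((415.95465087890625, 48.596622467041016), (40.00642013549805, 40.128849029541016), 8.178455352783203)
c1 [457.3 156.1   1.3]
c2 [ 4.582e+02 -4.060e+01  2.000e-01]
c3 [595.4 -39.2   9.5]
c4 [600.  152.6  11.4]
w1 [514.3 101.3  73.5]
w2 [561.9  23.   12.5]
barend [ 482.2 -116.2    0.6]
hex [563.  -75.4   4.8]
hex2 [ 554.4 -134.1   14.9]
bot [ 638.1 -115.2   90.1]
strap [480.2  64.2  30.3]
```

View pics/crop.png

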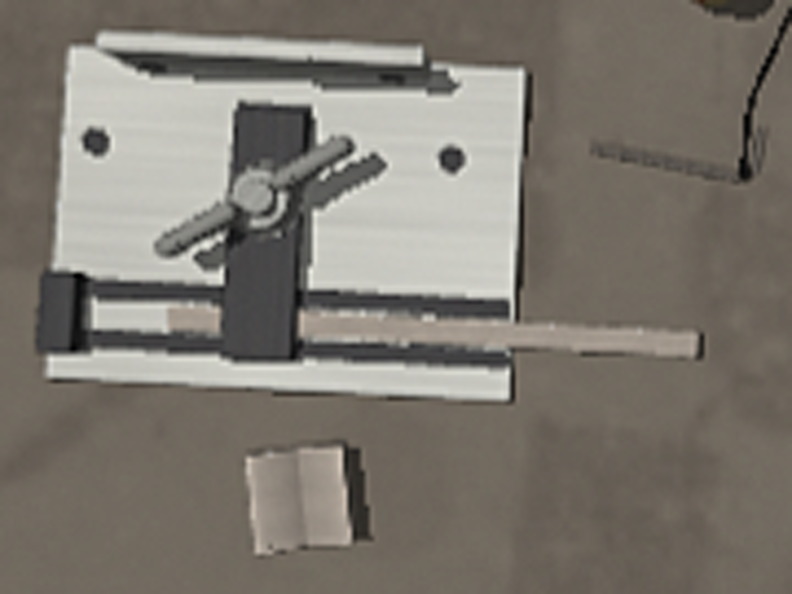

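Call:
{"op": "jog_arm", "data": {
  "travel": [
    [0,0,0],
    [0,0,0],
    [0,0,0],
    [0,0,0],
    [0,0,0],
    [0.41,-0.78,0],
    [0.41,-0.78,0],
    [0.41,-0.78,0],
    [0.41,-0.78,0],
    [0.41,-0.78,0],
    [0.41,-0.78,0],
    [0.41,-0.78,0],
    [0.41,-0.78,0],
    [0.41,-0.78,0],
    [0.41,-0.78,0],
    [0.41,-0.78,0],
    [0.41,-0.78,0],
    [0.41,-0.78,0],
    [0.41,-0.78,0],
    [0,0,0]
  ],
  "twist": [
    [0,0,0.96],
    [0,0,0.96],
    [0,0,0.96],
    [0,0,0.96],
    [0,0,0.96],
    [0,0,0],
    [0,0,0],
    [0,0,0],
    [0,0,0],
    [0,0,0],
    [0,0,0],
    [0,0,0],
    [0,0,0],
    [0,0,0],
    [0,0,0],
    [0,0,0],
    [0,0,0],
    [0,0,0],
    [0,0,0],
    [0,0,0]
  ],
  "grip": 1
}}

```text
t: 2.1
position: [482.9, -141.2, 231.1]
tcp_rot: [[1.0, -0.018, 0.002], [-0.018, -1.0, 0.003], [0.002, -0.003, -1.0]]
wrist_force: [-1.1, -0.1, -0.7]
grip_width: 0.001
gripper_force: 0.0
```

Call:
{"op": "jog_arm", "data": {
  "travel": [
    [0,0.2,0],
    [0,0,0.8],
    [0,0,0.8],
    [0,0,0.8],
    [0,0,0.8],
    [0,0,0.8],
    [0,0,0.8],
    [0,0,0.4],
    [0,0,0.3],
    [0,0,0]
  ],
  "twist": [
    [0,0,0.1],
    [0,0,0],
    [0,0,0],
    [0,0,0],
    [0,0,0],
    [0,0,0],
    [0,0,0],
    [0,0,0],
    [0,0,0],
    [0,0,0]
  ]
}}

```text
t: 3.1
position: [478.5, -156.7, 10.1]
tcp_rot: [[0.999, -0.038, -0.002], [-0.038, -0.999, -0.0], [-0.002, 0.001, -1.0]]
wrist_force: [-1.0, -0.8, 0.9]
grip_width: 0.004
gripper_force: 0.0
```

```bash
python3 - <<'E'
from h import *
s=r.state();print(s["position"],np.round(s["tcp_rot"],4).tolist(),s["wrist_force"])
p,d,m=grab("wrist");cv2.imwrite("pics/w1.png",p[...,::-1]);np.savez("w1.npz",c=cloud(m,d),p=p)
p,d,m=grab("top");c=cloud(m,d);cv2.imwrite("pics/t1.png",cv2.resize(p[200:300,300:420,::-1],None,fx=5,fy=5))
E
```

```text
[ 478.53658012 -156.69365794   10.1354794 ] [[0.9993, -0.0379, -0.0025], [-0.0379, -0.9993, -0.0005], [-0.0024, 0.0005, -1.0]] [-1.03132003 -0.76695737  0.91508696]
```

View pics/w1.png

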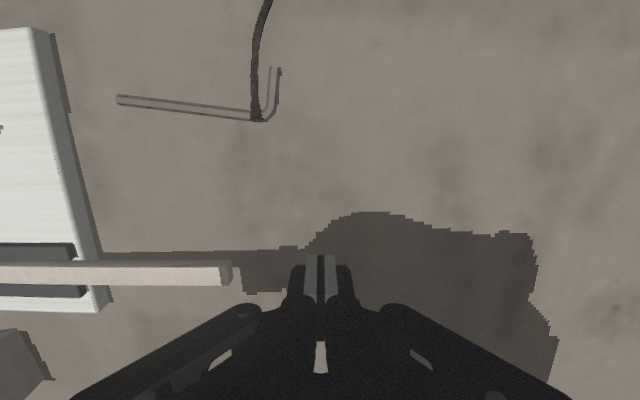

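Call:
{"op": "jog_arm", "data": {
  "travel": [
    [0.08,0,0],
    [0,-0.2,0],
    [0,-0.2,0],
    [0,-0.2,0],
    [0,-0.1,0],
    [0,-0.08,0],
    [0,-0.08,0],
    [0,-0.08,0],
    [0,-0.08,0],
    [0,-0.08,0],
    [0,-0.08,0],
    [0,-0.08,0],
    [0,-0.08,0],
    [0,-0.08,0],
    [0,-0.05,0],
    [0,-0.05,0],
    [0,0,0]
  ],
  "twist": [
    [0,0,-0.1],
    [0,0,0],
    [0,0,0],
    [0,0,0],
    [0,0,0],
    [0,0,0],
    [0,0,0],
    [0,0,0],
    [0,0,0],
    [0,0,0],
    [0,0,0],
    [0,0,0],
    [0,0,0],
    [0,0,0],
    [0,0,0],
    [0,0,0],
    [0,0,0]
  ]
}}

```text
t: 4.9
position: [484.7, -94.2, 11.3]
tcp_rot: [[1.0, -0.027, -0.0], [-0.027, -1.0, 0.0], [-0.0, -0.0, -1.0]]
wrist_force: [0.6, -0.5, 0.6]
grip_width: 0.004
gripper_force: 0.3
```

```bash
python3 - <<'E'
from h import *
s=r.state();print(s["position"],s["wrist_force"])
p,d,m=grab("wrist");cv2.imwrite("pics/w2.png",p[...,::-1]);
p,d,m=grab("top");cv2.imwrite("pics/t2.png",cv2.resize(p[175:310,195:375,::-1],None,fx=4.4,fy=4.4,interpolation=cv2.INTER_CUBIC))
E
```

```text
[484.67946119 -94.15585859  11.28767708] [ 0.56597772 -0.52537959  0.55291721]
```

View pics/t2.png

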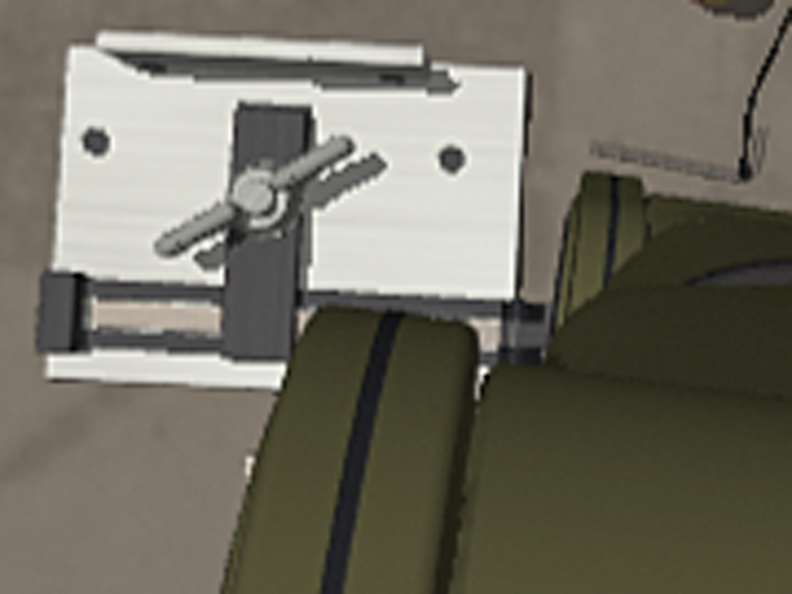

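The bar's far end (at pixel 90,315) is about a millimetre or two short of the stop (edge at 85). I'll push on gently until the force shows contact.

Call:
{"op": "jog_arm", "data": {
  "travel": [
    [0,-0.03,0],
    [0,-0.03,0],
    [0,-0.03,0],
    [0,-0.03,0],
    [0,0,0]
  ],
  "twist": [
    [0,0,0],
    [0,0,0],
    [0,0,0],
    [0,0,0],
    [0,0,0]
  ]
}}

```text
t: 5.5
position: [484.7, -89.7, 11.3]
tcp_rot: [[1.0, -0.027, -0.0], [-0.027, -1.0, -0.0], [-0.0, 0.0, -1.0]]
wrist_force: [0.0, -0.7, 0.4]
grip_width: -0.001
gripper_force: 0.2
```

Call:
{"op": "jog_arm", "data": {
  "travel": [
    [0,-0.03,0],
    [0,-0.03,0],
    [0,0,0]
  ],
  "twist": [
    [0,0,0],
    [0,0,0],
    [0,0,0]
  ]
}}

```text
t: 5.8
position: [484.8, -89.3, 11.3]
tcp_rot: [[1.0, -0.029, 0.0], [-0.029, -1.0, -0.002], [0.0, 0.002, -1.0]]
wrist_force: [0.1, -5.4, -0.2]
grip_width: -0.002
gripper_force: 2.3
```

The 5.4 N reaction with almost no further advance means the bar is against the stop. I'll back off, rise, and move over to the front of the nut.

Call:
{"op": "jog_arm", "data": {
  "travel": [
    [0,0.2,0],
    [0,0.3,0],
    [0,0,-0.7],
    [0,0,-0.9],
    [0,0,-0.9],
    [0,0,-0.1],
    [0.08,-0.73,0],
    [0.08,-0.73,0],
    [0.08,-0.73,0],
    [0.08,-0.73,0],
    [0.08,-0.73,0],
    [0.08,-0.73,0],
    [0,0,0],
    [0,0,0]
  ],
  "twist": [
    [0,0,0],
    [0,0,0],
    [0,0,0],
    [0,0,0],
    [0,0,0],
    [0,0,0],
    [0,0,0],
    [0,0,0],
    [0,0,0],
    [0,0,0],
    [0,0,0],
    [0,0,0],
    [0,0,0],
    [0,0,0]
  ]
}}

```text
t: 7.2
position: [507.8, 67.4, 114.7]
tcp_rot: [[1.0, -0.025, -0.001], [-0.025, -1.0, -0.0], [-0.001, 0.0, -1.0]]
wrist_force: [-0.5, -0.1, -0.0]
grip_width: -0.001
gripper_force: 0.0
```

```bash
python3 - <<'E'
from h import *
s=r.state();print(s["position"],s["wrist_force"])
p,d,m=grab("wrist");cv2.imwrite("pics/w3.png",p[...,::-1]);c=cloud(m,d)
H=c[...,2];k=(H>62)&(H<80)&(np.hypot(c[...,0]-537.6,c[...,1]-66.7)<48);a=c[k][:,:2]
print(len(a),a.min(0),a.max(0),cv2.minAreaRect(a.astype(np.float32)))
E
```

```text
[507.84002989  67.43299872 114.72375006] [-0.54736219 -0.14150248 -0.03034845]
1684 [511.75808859  29.06993663] [561.35810436 105.28545176] ((536.5164184570312, 67.3516845703125), (8.469483375549316, 86.8882064819336), 31.723657608032227)
```

View pics/w3.png

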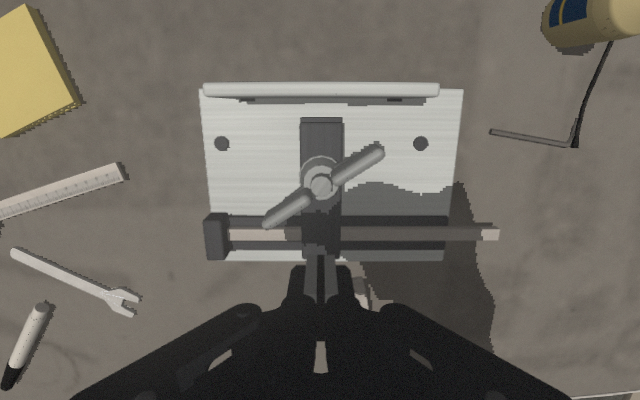

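The bar's left end meets the stop at (229,232). The nut is at (321,184), with wings from (265,225) to (382,150). I'll descend in front and start the stroke.

Call:
{"op": "jog_arm", "data": {
  "travel": [
    [0,0,0.5],
    [0,0,0.5],
    [0,0,0.4],
    [0,0,0.12],
    [0,0,0],
    [0.011,-0.13,0],
    [0.034,-0.126,0],
    [0.055,-0.118,0],
    [0.075,-0.107,0],
    [0.092,-0.092,0],
    [0,0,0]
  ],
  "twist": [
    [0,0,0],
    [0,0,0],
    [0,0,0],
    [0,0,0],
    [0,0,0],
    [0,0,0],
    [0,0,0],
    [0,0,0],
    [0,0,0],
    [0,0,0],
    [0,0,0]
  ]
}}

```text
t: 8.35
position: [520.1, 91.0, 54.5]
tcp_rot: [[1.0, -0.026, 0.001], [-0.026, -1.0, 0.001], [0.001, -0.001, -1.0]]
wrist_force: [-1.5, 0.1, 0.3]
grip_width: -0.002
gripper_force: 0.7
```

Call:
{"op": "jog_arm", "data": {
  "travel": [
    [0.107,-0.075,0],
    [0.118,-0.055,0],
    [0.126,-0.034,0],
    [0.13,-0.011,0],
    [0.13,0.011,0],
    [0.126,0.034,0],
    [0.118,0.055,0],
    [0.107,0.075,0],
    [0,0,0]
  ],
  "twist": [
    [0,0,0],
    [0,0,0],
    [0,0,0],
    [0,0,0],
    [0,0,0],
    [0,0,0],
    [0,0,0],
    [0,0,0],
    [0,0,0]
  ]
}}

```text
t: 9.25
position: [560.3, 88.6, 54.8]
tcp_rot: [[1.0, -0.028, 0.004], [-0.028, -1.0, 0.0], [0.004, -0.001, -1.0]]
wrist_force: [-0.7, 2.0, -0.0]
grip_width: -0.0
gripper_force: 0.8
```

```bash
python3 - <<'E'
from h import *
s=r.state();print(s["position"],s["wrist_force"])
p,d,m=grab("wrist");cv2.imwrite("pics/w4.png",p[...,::-1])
E
```

```text
[560.3207548   88.61636349  54.79327513] [-0.71340344  1.9590777  -0.03726878]
```

View pics/w4.png

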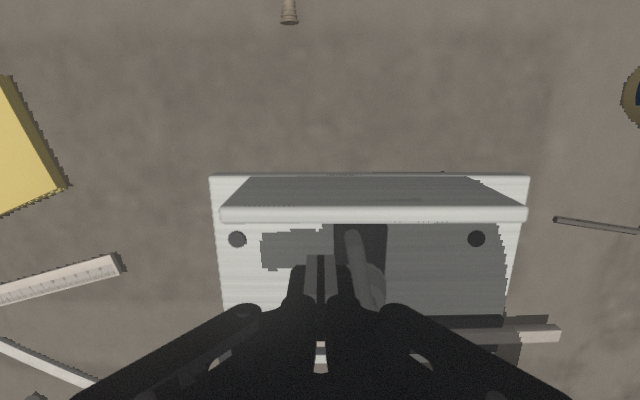

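The nut is turning as intended: the wing is now at (355,235), nearly pointing at the plate, with the fingertips trailing on its left. I'll carry on past the plate.

Call:
{"op": "jog_arm", "data": {
  "travel": [
    [0.035,0.138,0],
    [0.061,0.115,0],
    [0.04,0.124,0],
    [0.018,0.129,0],
    [-0.005,0.131,0],
    [-0.027,0.128,0],
    [-0.049,0.121,0],
    [-0.069,0.111,0],
    [-0.088,0.097,0],
    [0,0,0]
  ],
  "twist": [
    [0,0,0],
    [0,0,0],
    [0,0,0],
    [0,0,0],
    [0,0,0],
    [0,0,0],
    [0,0,0],
    [0,0,0],
    [0,0,0],
    [0,0,0]
  ]
}}

```text
t: 10.3
position: [552.8, 43.2, 54.6]
tcp_rot: [[1.0, -0.029, -0.001], [-0.029, -1.0, -0.002], [-0.001, 0.002, -1.0]]
wrist_force: [1.6, -0.4, 1.0]
grip_width: -0.003
gripper_force: 0.8
```

Call:
{"op": "jog_arm", "data": {
  "travel": [
    [-0.09,0.09,0],
    [-0.124,0.043,0],
    [-0.129,0.02,0],
    [-0.131,-0.002,0],
    [-0.129,-0.025,0],
    [-0.122,-0.047,0],
    [-0.112,-0.067,0],
    [0,0,0]
  ],
  "twist": [
    [0,0,0],
    [0,0,0],
    [0,0,0],
    [0,0,0],
    [0,0,0],
    [0,0,0],
    [0,0,0],
    [0,0,0]
  ]
}}

```text
t: 11.1
position: [519.0, 44.1, 54.6]
tcp_rot: [[1.0, -0.028, -0.001], [-0.028, -1.0, -0.002], [-0.001, 0.002, -1.0]]
wrist_force: [1.7, -2.0, 1.9]
grip_width: -0.002
gripper_force: 1.2
```

Call:
{"op": "jog_arm", "data": {
  "travel": [
    [-0.055,-0.043,0],
    [-0.05,-0.047,0],
    [-0.045,-0.051,0],
    [-0.036,-0.054,0],
    [0,0,0]
  ],
  "twist": [
    [0,0,0],
    [0,0,0],
    [0,0,0],
    [0,0,0],
    [0,0,0]
  ]
}}

```text
t: 11.6
position: [511.9, 53.4, 54.3]
tcp_rot: [[1.0, -0.027, -0.002], [-0.027, -1.0, -0.001], [-0.002, 0.001, -1.0]]
wrist_force: [1.4, -2.9, -0.2]
grip_width: -0.003
gripper_force: 1.6
```

Call:
{"op": "jog_arm", "data": {
  "travel": [
    [-0.02,-0.036,0],
    [-0.016,-0.037,0],
    [-0.014,-0.037,0],
    [0,0,0]
  ],
  "twist": [
    [0,0,0],
    [0,0,0],
    [0,0,0],
    [0,0,0]
  ]
}}

```text
t: 12.0
position: [510.7, 56.5, 54.4]
tcp_rot: [[1.0, -0.029, -0.0], [-0.029, -1.0, -0.002], [-0.0, 0.002, -1.0]]
wrist_force: [1.7, -6.8, -0.7]
grip_width: 0.002
gripper_force: 2.8
```

Call:
{"op": "jog_arm", "data": {
  "travel": [
    [-0.01,-0.05,0],
    [-0.01,-0.05,0],
    [0,0,0],
    [0,0,0]
  ],
  "twist": [
    [0,0,0],
    [0,0,0],
    [0,0,0],
    [0,0,0]
  ]
}}

```text
t: 12.4
position: [510.7, 57.1, 54.5]
tcp_rot: [[0.999, -0.032, 0.001], [-0.032, -0.999, -0.006], [0.001, 0.006, -1.0]]
wrist_force: [3.4, -14.1, -2.7]
grip_width: 0.001
gripper_force: 5.7
```

The push now meets 14 N with almost no motion, so this is the hard stop. I'll back off, lift away and check.

Call:
{"op": "jog_arm", "data": {
  "travel": [
    [0,0.1,0],
    [0,0.15,0],
    [0,0.1,0],
    [0,0,-0.5],
    [0,0,-0.8],
    [0,0,-0.8],
    [-0.8,0.5,-0.6],
    [-0.8,0.5,0],
    [-0.5,0.5,0],
    [0,0,0],
    [0,0,0]
  ],
  "twist": [
    [0,0,0],
    [0,0,0],
    [0,0,0],
    [0,0,0],
    [0,0,0],
    [0,0,0],
    [0,0,0],
    [0,0,0],
    [0,0,0],
    [0,0,0],
    [0,0,0]
  ]
}}

```text
t: 13.5
position: [424.1, -9.0, 162.7]
tcp_rot: [[1.0, -0.027, 0.0], [-0.027, -1.0, 0.001], [0.0, -0.001, -1.0]]
wrist_force: [0.9, -0.4, 0.9]
grip_width: -0.002
gripper_force: 0.0
```

```bash
python3 - <<'E'
from h import *
s=r.state();print(s["position"],s["wrist_force"])
out=[]
for n in("wrist","top"):
    p,d,m=grab(n);c=cloud(m,d);out.append(p)
    H=c[...,2];k=(H>60)&(H<80)&(np.hypot(c[...,0]-537,c[...,1]-67)<48);a=c[k][:,:2]
    if len(a)>5: print(n,len(a),cv2.minAreaRect(a.astype(np.float32)),np.median(c[k][:,2]))
    k=(H>14)&(H<26)&(abs(c[...,0]-483.5)<4)&(c[...,1]<-45)&(c[...,1]>-120);a=c[k]
    print("bar end y",a[:,1].min() if len(a) else None)
a=cv2.resize(out[0],(640,400));b=cv2.resize(out[1][175:310,195:375],(266,200))
cv2.imwrite("pics/fin.png",out[0][...,::-1]);cv2.imwrite("pics/fint.png",cv2.resize(out[1][175:310,195:375,::-1],None,fx=4.4,fy=4.4,interpolation=cv2.INTER_CUBIC))
E
```

```text
[424.05853717  -9.00550184 162.66968555] [ 0.88872727 -0.39474463  0.88301136]
wrist 1569 ((534.3798828125, 67.53558349609375), (13.285171508789062, 83.7232894897461), 73.90055084228516) 68.98597336948309
bar end y -75.69933293981578
top 230 ((537.1035766601562, 66.77629089355469), (12.046666145324707, 86.79832458496094), 67.88858032226562) 69.1699309138827
bar end y -76.6582551730075
```

View pics/fin.png

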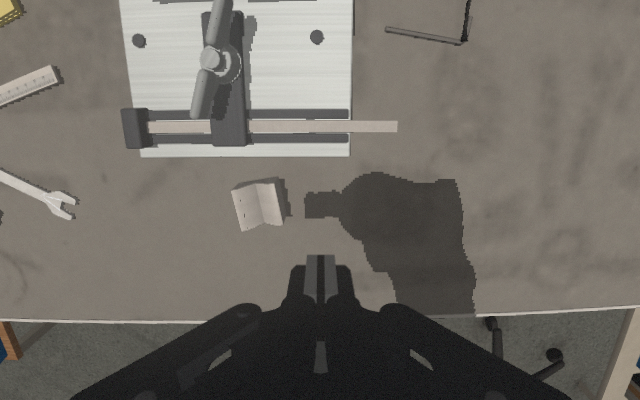

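The wing runs at about 160° in the world frame (6.6 rad predicts 160.3°), and the bar's end is at y ≈ -76.7, where home is about -77. The V-block and hex key are where they were.

```bash
python3 -c "
from bench import ticket
print(ticket.close_job())"
```

```text
the job is handed in; nothing more can be done
None
```

The bar is pushed home against the end stop, the wing nut is tightened to its hard stop, and the job is handed in at about 14 s with the arm clear; the judge's verdict was not returned.

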